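# Release a gas tube from its push-fit port and park it in the holder

## Task

Take the steel tube out of its push-fit gas port: press the port's black release ring down with the fingertips, firmly but without forcing it, take hold of the tube while the ring is held fully down, and pull it straight up. Do not tear at the tube while it is still locked. Then stand the tube upright in the free hole of the white holder block, pushed in until its bead sits on the block, let go, and leave the other things on the table where they are.

Things in the scene. Friction and masses are not known exactly. Their poses are not given: they have to be found in the camera images.
- port: gas port: fixed aluminium block 62 x 62 x 31 mm, origin at centre of underside, z up, tube on its z axis. Above it a flat black release ring round the tube: outer 50 mm, bore 28 mm, 5 mm thick, slides straight down only. Ring top at rest is 60 to 80 mm above the origin, differs each time and is not measured: find it by touch. Over 30 N from the fingers on the port breaks it.
- port_seat (a point): point on the port's axis at its block's top, 31 mm above the table, where the tube's bead stands. The ring is sprung: 3 N starts it, 1 N more per mm, 12 N at the hard stop 9 mm down; let go, it springs back at once. It moves hidden teeth, 6.3 mm above the bead, that lock the tube in the upper 2.5 mm of the stroke and are open below. Over 30 N between tube and port damages them.
- tube_mid (a point): loose steel tube standing in the port: 87 mm long, 15 mm outer diameter, about 80 g, bead 21 mm across from 16 to 21 mm above its foot. Point on its axis half-way up (43.5 mm above the foot), z to its top. 22 to 42 mm stands above the ring. If it is gripped with the ring 8 mm or more down, it rises with the fingers and its bead passes the teeth before they close; under 6 mm they catch it.
- holder: white plastic holder block, 56 (x) x 110 (y) x 30 (z) mm, fixed, origin at the centre of its underside. Two holes on its y axis; the one at y = +27 mm is occupied by a short steel stub that stands 11 mm proud, the one at y = -27 mm is free.
- capped_port: neighbouring port of the same make, 62 x 62 mm, 69 mm high, closed with a low steel dome cap and no tube; fixed, leave alone. Origin at the centre of its underside.
- objective: loose steel microscope objective, 32 mm across, 48 mm high, origin at its foot; leave alone.
- oil: loose small oil bottle, 28 mm across, 60 mm high, origin at its foot; leave alone.
- driver: loose screwdriver lying on the table, 160 mm long along its x axis; leave alone.
- dish: loose clear petri dish, 57 mm across, 16 mm high; leave alone.
- lenscap: loose black lens cap, 40 mm across, 12 mm high; leave alone.
- slidebox: loose white slide box 80 x 30 x 30 mm, origin at the centre of its underside; leave alone.
- free_hole (a point): centre of the mouth of the holder's free hole, in its top face 30 mm above the table; axes as the holder's. Hole 17 mm wide, 20 mm deep, 2 mm chamfer: the tube's 16 mm spigot below the bead (chamfered foot) goes in and the bead rests on the top face; the tube's middle is then 27.5 mm above this point.
Things that resemble listed ones, but are neither listed nor needed, are in the scene too. What is shaped like the part that bears tube_mid but brown is not meant. What is shaped like the holder but purple is not meant.

How it is judged:
By the outcome, as a careful person would: the job done as asked, in the order asked, and still so for the second after the job is handed in, with the robot touching nothing.
It also fails if it takes over 51 s, if anything falls off the work surface, if the arm or the gripper's body presses on something with over 40 N, if the wrist force passes 120 N, or if a joint passes its speed limit or range.

## Robot

A 6-joint arm with a two-finger parallel gripper is mounted at the origin on the work surface. World frame = base frame: x ahead of the robot, y to its left, z up, the work surface at z = 0. Lengths are in m, angles in rad, forces in N, time in s.
With the tool pointing down it reaches from about 0.35 to 0.925 m from the base axis. Payload 6.4 kg.
Tool frame: the origin (TCP) lies midway between the tips of the shut fingers; the grasp point (between the pads) lies 19 mm behind it; z points along the fingers, y is the line along which they close (so a half turn about z gives the same grasp; the last joint's range is limited). The gripper opens to 85 mm and grips with 20 to 120 N. Pads are 22 mm wide; open, the fingers measure 114 mm over their backs; the gripper's body (76 mm by 85 mm) begins 54 mm behind the grasp point. The pads swing forward as they close: fully open they stand 13 mm farther back than shut.
Start: joints at [0.958, 0.245, 1.558, -0, 1.339, -0.174], TCP at [0.276, 0.588, 0.231] pointing down, gripper open.
Joint ranges: [-3.13, 3.13], [-1.02, 2.26], [0.13, 2.54], [-0.95, 4.09], [0.21, 2.88], [-2.74, 2.74]. Speed limits (rad/s): [2.57, 2.57, 3.14, 3.14, 3.14, 3.14].

## Interface

Orientations are given as a unit quaternion [w, x, y, z].
In Python, from station import readout, optics, bot gives the robot as it stands. The module is installed in compiled form; this text tells all that it offers.
- The arm moves only by the shell command python3 -m creep 'ROWS' [OPENING]. ROWS is JSON, one flat list of numbers, 4 for each row, row after row: the shift along the world's x, y, z in m, then the turn about the world's z in degrees. In form: [dx, dy, dz, yaw, dx, dy, dz, yaw, ...]. A call has 1 to 5 rows; each row is the pose to reach, as a shift and turn from the pose commanded when the call began; what a row does not reach only later rows make up. A row lasts 1/10 s, in which the tool goes at most 50 mm and 8.59 degrees, less where a joint would pass 70% of its speed; a pose out of reach is approached as far as the arm can. A call with a gripper value outside its range is refused whole. OPENING is the closure, from -1 (fully open) to 1 (shut), set as the call begins (- or left out, the last holds). The fingers move at their own pace and stop on an object; the grip force is fixed at half the most. Time passes only in rows, so rows that repeat a pose let the fingers close. It gives the time, the measured TCP pose, the force, the opening and the grip force at its end, in the units of the state.
- readout.state(): the state, without advancing time (a new reading comes with each control period).
- optics.camera(name): name is "scene" or "top" or "wrist"; returns the picture (480x640x3 uint8, blue, green, red); there is no depth.
- optics.camera_info(name): a dict with "intrinsics" (3x3 intrinsics, pixels), "extrinsics" (4x4, takes a point from world to camera coordinates). Camera axes: x right, y down, z forward; pixel columns grow to the right and rows downward; lengths in m; the calibration is good to about 2 mm. The wrist camera is an equidistant fisheye: a pixel r from the principal point sees the ray r / f radians off the axis. A picture is of the moment at which its call begins: read the wrist's pose just before it. camera_info takes no time and is no camera call; for the wrist camera it gives the pose at the moment of the call.
- bot.job_done(): hands the job in; it is judged then, once.
The state is a dict: "time_s": time; "joint_positions": joint angles; "qvel": joint speeds; "joint_torque": joint torques, N m; "tool_pos": TCP position; "tcp_rot": TCP orientation; "contact_force": force on the tool from outside, world axes, zero at the start; "wrist_torque": the same for the moment, N m; "gripper_width": finger opening in m; "grip_force": force on a finger pad.
Only numpy, scipy, OpenCV 4.12 (cv2) and the standard library are available. Lean on these libraries where they do the work, as an engineer would, in place of code of your own. Each camera call takes 0.05 s, during which the arm holds its last target. There are 200 camera calls.

## Working session

There is one attempt and no reset: what is moved stays moved. The work goes in short steps, Python scripts to look and compute and a shell command to move; the robot and the scene stay as the last step left them, time stands still between calls to the robot, and variables do not carry over. Pictures are saved under pics/ and viewed, at most 11 in all, crops included, and the job is handed in when it is done.

```bash
mkdir -p pics
python3 - <<'E'
from station import readout, optics
import cv2
for n in("scene","top"):
    cv2.imwrite(f"pics/{n}0.png",optics.camera(n))
    i=optics.camera_info(n);print(i)
print(readout.state())
E
```

```text
{'intrinsics': array([[584.75798394,   0.        , 316.92876189],
       [  0.        , 584.75798394, 241.34793728],
       [  0.        ,   0.        ,   1.        ]]), 'extrinsics': array([[ 6.71861421e-01,  7.40676529e-01, -7.14486635e-04,
        -3.45153707e-01],
       [ 4.67113071e-01, -4.24462546e-01, -7.75652581e-01,
        -1.99816573e-01],
       [-5.74810934e-01,  5.20797299e-01, -6.31159697e-01,
         1.41152789e+00],
       [ 0.00000000e+00,  0.00000000e+00,  0.00000000e+00,
         1.00000000e+00]])}
{'intrinsics': array([[501.61449204,   0.        , 320.13367457],
       [  0.        , 501.61449204, 227.73764976],
       [  0.        ,   0.        ,   1.        ]]), 'extrinsics': array([[ 0.02132085, -0.99976477,  0.00397845, -0.02241935],
       [-0.99395305, -0.02162531, -0.10765536,  0.5137394 ],
       [ 0.10771607, -0.00165909, -0.99418031,  0.94632846],
       [ 0.        ,  0.        ,  0.        ,  1.        ]])}
{'time_s': 0.1, 'joint_positions': array([ 9.57889898e-01,  2.45745109e-01,  1.55889083e+00,  3.93364821e-05,
        1.33870384e+00, -1.74101153e-01]), 'qvel': array([-6.83070786e-04, -2.03617989e-03, -2.65570269e-03, -1.49281139e-03,
       -3.70337345e-05,  9.92892871e-04]), 'joint_torque': array([-5.50459390e-04, -4.30671608e+01, -3.27128005e+01, -1.77742800e-04,
        2.82316098e-03,  2.50669262e-05]), 'tool_pos': array([0.27585277, 0.58801087, 0.23029065]), 'tcp_rot': array([-3.52620762e-04,  2.17650969e-01,  9.76026276e-01, -7.99457727e-04]), 'contact_force': array([-0.52934231, -0.38114786,  0.71523301]), 'wrist_torque': array([-0.00602531, -0.03573877, -0.03838785]), 'grip_force': 0.0, 'gripper_width': 0.08539526886663845}
```

View pics/scene0.png

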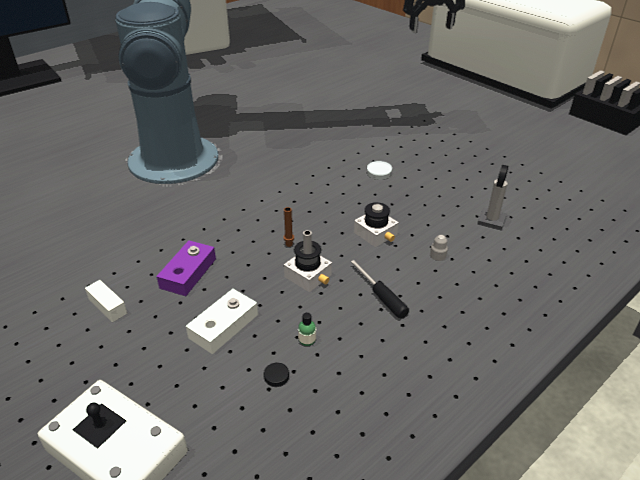

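View pics/top0.png

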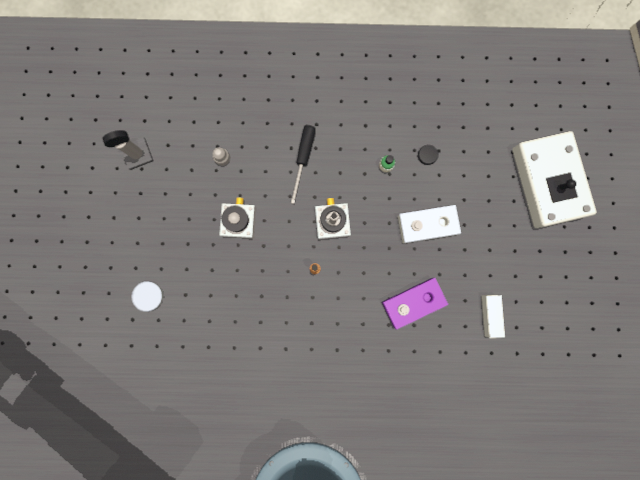

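Scene view: the steel tube stands in a port at (308,255), top view (333,220). The brown look-alike is at top (315,268), and the capped port at top (236,220). The white holder is at top (430,224) with its free hole at about (445,222); the purple block at (415,303) is the decoy. I'll measure these and confirm in one crop.

```bash
cat > h.py <<'E'
import numpy as np,cv2
from station import optics
def ray(n,uv):
    i=optics.camera_info(n);K=i["intrinsics"];E=i["extrinsics"];R,t=E[:3,:3],E[:3,3]
    d=np.array([(uv[0]-K[0,2])/K[0,0],(uv[1]-K[1,2])/K[1,1],1.])
    return -R.T@t,R.T@d
def onz(n,uv,z):
    c,d=ray(n,uv);return c+d*(z-c[2])/d[2]
def proj(n,p):
    i=optics.camera_info(n);q=i["extrinsics"][:3,:3]@p+i["extrinsics"][:3,3];q=i["intrinsics"]@q;return q[:2]/q[2]
E
python3 - <<'E'
from h import *
t=cv2.imread("pics/top0.png");s=cv2.imread("pics/scene0.png")
def blobs(im,roi,z,lo=150):
    x0,y0,x1,y1=roi;h=cv2.cvtColor(im[y0:y1,x0:x1],cv2.COLOR_BGR2HSV)
    m=cv2.inRange(h,(0,0,lo),(180,50,255))
    cs,_=cv2.findContours(m,cv2.RETR_EXTERNAL,2);c=np.vstack([c for c in cs if len(c)>8])
    r=cv2.minAreaRect(c+np.array([x0,y0]));b=cv2.boxPoints(r)
    P=np.array([onz("top",p,z)for p in b]);print(np.round(r[0],1),"centre",P.mean(0).round(4),"edges",np.round((P-np.roll(P,1,0))[:2,:2],4).tolist())
blobs(t,(310,195,356,245),.031)
blobs(t,(392,195,468,250),.030)
blobs(t,(215,195,258,245),.031)
a=cv2.resize(t[185:255,300:480],None,fx=4,fy=4,interpolation=2)
b=cv2.resize(s[190:350,180:340],None,fx=2,fy=2,interpolation=2)
o=np.zeros((600,720,3),np.uint8);o[:280]=a;o[280:600,:320]=b
hb=cv2.resize(s[220:290,270:350],None,fx=4.5,fy=4.5,interpolation=2);o[280:280+hb.shape[0],340:340+hb.shape[1]]=hb
cv2.imwrite("pics/crop1.png",o)
E
```

```text
[332.5 220.4] centre [ 0.5288 -0.035   0.031 ] edges [[0.064, 0.0078], [0.0079, -0.064]]
[429.8 223.3] centre [ 0.5272 -0.224   0.03  ] edges [[0.0576, 0.0095], [0.0208, -0.1125]]
[236.5 220. ] centre [0.5255 0.151  0.031 ] edges [[0.0036, 0.0644], [0.0652, -0.0022]]
```

View pics/crop1.png

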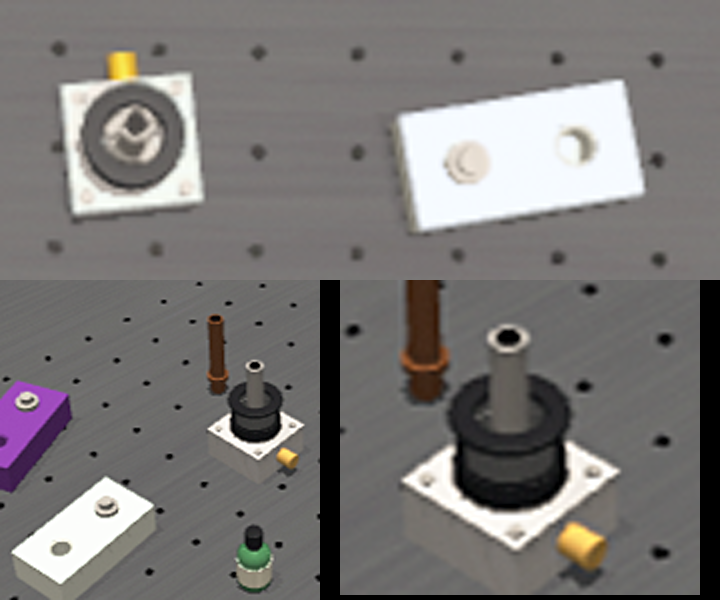

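The crop confirms it: the port carries the steel tube and black ring, the brown tube stands free, and the white holder's free hole is at top (444,222), with the stub at (417,225). Moving over the port.

```bash
python3 -m creep '[0.253,-0.623,0.02,25,0.253,-0.623,0.02,25,0.253,-0.623,0.02,25,0.253,-0.623,0.02,25,0.253,-0.623,0.02,25]' -1
python3 - <<'E'
from h import *
print(onz("top",(444,221.75),.03))
from station import readout;s=readout.state();print(s["tool_pos"],s["tcp_rot"])
E
```

```text
time_s: 0.6
tool_pos: [0.3696, 0.3566, 0.2383]
tcp_rot: [-0.0, 0.001, 1.0, -0.0]
contact_force: [1.4, -0.3, -0.8]
gripper_width: 0.0855
grip_force: 0.0
[ 0.53078743 -0.25158072  0.03      ]
[0.36961687 0.35664612 0.23830426] [-1.95089911e-04  8.81539791e-04  9.99999576e-01 -1.82687097e-04]
```

```bash
python3 -m creep '[0.159,-0.391,0.01,0,0.159,-0.391,0.01,0,0.159,-0.391,0.01,0,0.159,-0.391,0.01,0,0.159,-0.391,0.01,0]' >/dev/null;  python3 -m creep '[0.06,-0.147,0.01,0,0.06,-0.147,0.01,0,0.06,-0.147,0.01,0,0.06,-0.147,0.01,0,0.06,-0.147,0.01,0]' 0.5
python3 - <<'E'
from h import *
print(optics.camera_info("wrist"))
cv2.imwrite("pics/w1.png",optics.camera("wrist"))
E
```

```text
time_s: 1.6
tool_pos: [0.5238, -0.0212, 0.2542]
tcp_rot: [-0.0, 0.003, 1.0, 0.0]
contact_force: [-0.4, -0.0, -1.0]
gripper_width: 0.0211
grip_force: 0.0
{'intrinsics': array([[371.64829954,   0.        , 322.27676439],
       [  0.        , 371.64829954, 240.10369166],
       [  0.        ,   0.        ,   1.        ]]), 'extrinsics': array([[ 5.79871988e-03,  9.99983111e-01,  3.91128488e-04,
         1.79246261e-02],
       [ 9.62404491e-01, -5.68702526e-03,  2.71560774e-01,
        -5.45853308e-01],
       [ 2.71558411e-01, -1.19828104e-03, -9.62421214e-01,
         2.58330178e-01],
       [ 0.00000000e+00,  0.00000000e+00,  0.00000000e+00,
         1.00000000e+00]])}
```

View pics/w1.png

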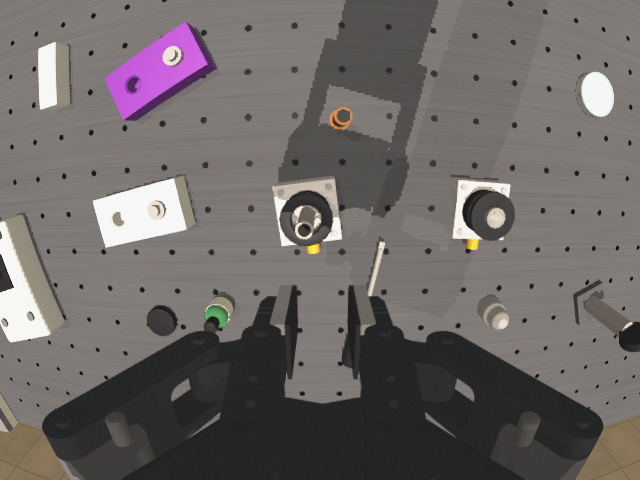

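Wrist view: the tube top rim is near (304,229), with the ring around (306,217). The free hole is at (118,219) and the stub at (157,210). Now the precise positions.

```bash
cat >> h.py <<'E'
def wonz(uv,z):
    i=optics.camera_info("wrist");K=i["intrinsics"];E=i["extrinsics"];R,t=E[:3,:3],E[:3,3]
    v=np.array([uv[0]-K[0,2],uv[1]-K[1,2]]);r=np.hypot(*v);th=r/K[0,0]
    d=R.T@np.array([*(v/r*np.sin(th)),np.cos(th)]);c=-R.T@t
    return c+d*(z-c[2])/d[2]
def dark(im,u,v,w,amin,amax,thr=None):
    g=cv2.cvtColor(im[v-w:v+w,u-w:u+w],cv2.COLOR_BGR2GRAY);g=cv2.resize(g,None,fx=4,fy=4,interpolation=2)
    th=thr or cv2.threshold(g,0,255,cv2.THRESH_OTSU)[0]
    cs,_=cv2.findContours((g<th).astype(np.uint8),cv2.RETR_LIST,1)
    out=[]
    for c in cs:
        a=cv2.contourArea(c)/16
        if amin<a<amax and len(c)>5:
            e=cv2.fitEllipse(c);out.append((np.round((np.array(e[0])-1.5)/4+[u-w,v-w],2).tolist(),np.round(np.array(e[1])/4,1).tolist(),a))
    return out
E
python3 - <<'E'
from h import *
w=cv2.imread("pics/w1.png");s=cv2.imread("pics/scene0.png");t=cv2.imread("pics/top0.png")
for n,im,u,v,f in(("wrist",w,304,230,wonz),("scene",s,308,233,None),("top",t,334,216,None)):
    for o in dark(im,u,v,14,8,200): print(n,o,(wonz(o[0],.102) if n=="wrist" else onz(n,o[0],.102)).round(4))
for o in dark(w,118,219,16,20,300,150): print("hole w",o,wonz(o[0],.03).round(4))
for o in dark(t,444,222,10,8,200,): print("hole t",o,onz("top",o[0],.03).round(4))
for o in dark(s,210,324,12,8,200): print("hole s",o,onz("scene",o[0],.03).round(4))
a=cv2.resize(w[180:255,265:350],None,fx=5,fy=5,interpolation=2);b=cv2.resize(w[180:255,85:165],None,fx=5,fy=5,interpolation=2)
cv2.imwrite("pics/c2.png",np.hstack([a[:, :400],b]))
E
```

```text
wrist ([304.25, 229.5], [12.7, 13.6], 134.53125) [ 0.5286 -0.0344  0.102 ]
wrist ([307.26, 219.92], [10.6, 18.6], 107.65625) [ 0.5206 -0.0318  0.102 ]
scene ([314.5, 244.05], [5.4, 10.1], 35.71875) [ 0.5621 -0.0494  0.102 ]
scene ([299.71, 244.11], [5.4, 9.6], 33.625) [ 0.5453 -0.0682  0.102 ]
scene ([306.96, 232.28], [3.3, 4.8], 12.375) [ 0.5291 -0.0374  0.102 ]
top ([333.05, 218.05], [12.3, 13.8], 85.6875) [ 0.5241 -0.0341  0.102 ]
top ([337.89, 202.41], [1.7, 18.3], 18.84375) [ 0.5527 -0.0423  0.102 ]
top ([323.19, 203.12], [3.4, 9.9], 23.15625) [ 0.5508 -0.0158  0.102 ]
hole w ([117.27, 218.87], [8.5, 14.0], 82.3125) [ 0.5323 -0.2501  0.03  ]
hole t ([444.87, 220.46], [5.7, 9.2], 30.25) [ 0.5333 -0.2533  0.03  ]
hole s ([209.92, 323.92], [6.8, 10.1], 53.34375) [ 0.5346 -0.2543  0.03  ]
hole s ([199.15, 312.83], [2.8, 5.1], 8.65625) [ 0.5017 -0.2534  0.03  ]
```

View pics/c2.png

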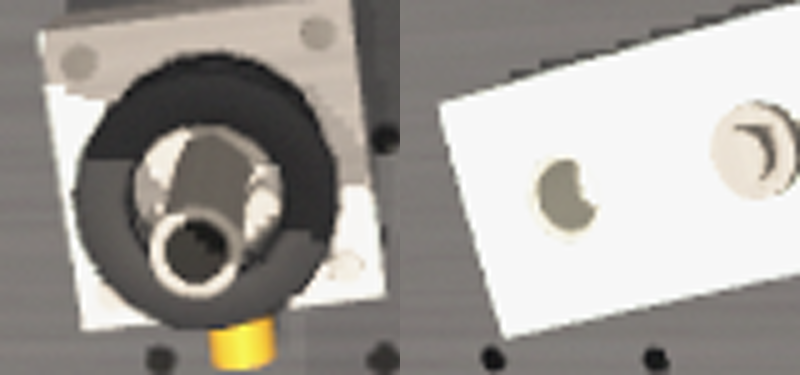

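```bash
python3 -m creep '[0.005,-0.0133,-0.04,0,0.005,-0.0133,-0.08,0,0.005,-0.0133,-0.12,0,0.005,-0.0133,-0.12,0,0.005,-0.0133,-0.12,0]' 0.45
python3 - <<'E'
from h import *
w=optics.camera("wrist");cv2.imwrite("pics/w2.png",w)
for o in dark(w,int(322),int(340),60,60,2000): print(o,wonz(o[0],.102).round(4))
E
```

```text
time_s: 2.15
tool_pos: [0.5283, -0.0318, 0.1349]
tcp_rot: [-0.001, 0.0, 1.0, 0.0]
contact_force: [-0.1, -0.2, 0.9]
gripper_width: 0.0237
grip_force: 0.0
([330.2, 285.13], [8.9, 28.9], 146.625) [ 0.5352 -0.0282  0.102 ]
([313.42, 283.3], [9.2, 22.4], 138.25) [ 0.5341 -0.0369  0.102 ]
```

View pics/w2.png

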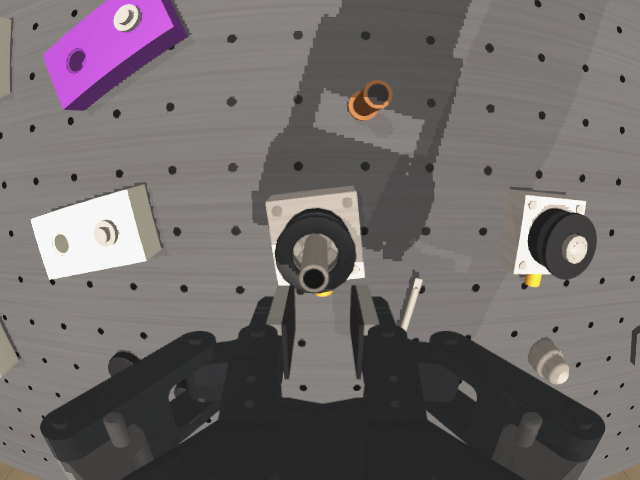

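Wrist view: the tube mouth is at about (313.5,277), slightly left of the finger midline (about 321.5).

Run:
```python
from h import *
from station import readout
w=cv2.imread("pics/w2.png")
print(readout.state()["tool_pos"])
for o in dark(w,313,277,16,40,600,70): print(o,wonz(o[0],.102).round(4))
print(wonz((313.5,277),.102), "hole",wonz((62,244),.03))
```

```text
[ 0.52963616 -0.03246108  0.13656119]
([301.58, 289.38], [7.3, 16.1], 47.9375) [ 0.5376 -0.043   0.102 ]
([313.36, 278.39], [19.3, 20.8], 315.28125) [ 0.5314 -0.0369  0.102 ]
[ 0.53065158 -0.03678477  0.102     ] hole [ 0.53478213 -0.25154218  0.03      ]
```

```bash
python3 -m creep '[0,-0.0033,0,0,0,-0.0033,0,0,0,-0.0033,-0.015,0,0,-0.0033,-0.03,0,0,-0.0033,-0.03,0]'; python3 -m creep '[0,0,-0.005,0,0,0,-0.01,0,0,0,-0.015,0,0,0,-0.015,0]'
python3 - <<'E'
from h import *
from station import readout
print(readout.state()["tool_pos"],readout.state()["wrist_torque"])
cv2.imwrite("pics/w3.png",optics.camera("wrist")[200:440,160:480])
E
```

```text
time_s: 2.7
tool_pos: [0.5264, -0.036, 0.1013]
tcp_rot: [-0.003, 0.001, 1.0, 0.001]
contact_force: [-0.4, 0.3, -1.0]
gripper_width: 0.0238
grip_force: 0.0
time_s: 3.1
tool_pos: [0.5282, -0.0364, 0.0888]
tcp_rot: [-0.001, 0.001, 1.0, 0.0]
contact_force: [-0.5, 0.2, 0.7]
gripper_width: 0.0236
grip_force: 0.0
[ 0.52824166 -0.03641772  0.088819  ] [ 0.06656663  0.01906072 -0.01528342]
```

View pics/w3.png

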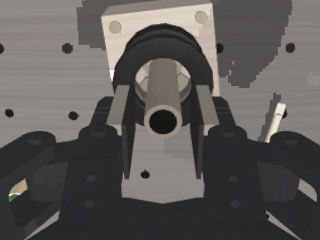

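Crop: the tube (163,122) is centred between the fingers (125 to 200). Now descending by touch.

```bash
for i in 1; do python3 -m creep '[0,0,-0.001,0,0,0,-0.002,0,0,0,-0.003,0,0,0,-0.004,0,0,0,-0.005,0]' | grep -E "tool|force"; python3 -m creep '[0,0,-0.001,0,0,0,-0.002,0,0,0,-0.003,0,0,0,-0.004,0,0,0,-0.004,0]'| grep -E "tool|contact"; done
```

```text
tool_pos: [0.5288, -0.0366, 0.0846]
contact_force: [-1.0, -0.1, 0.3]
grip_force: 0.0
tool_pos: [0.5286, -0.0365, 0.0804]
contact_force: [-0.4, -0.2, 0.4]
```

```bash
python3 -m creep '[0,0,-0.001,0,0,0,-0.002,0,0,0,-0.003,0,0,0,-0.004,0,0,0,-0.004,0]'| grep -E "tool|contact"
```

```text
tool_pos: [0.5286, -0.0365, 0.0764]
contact_force: [0.1, -0.0, 1.1]
```

```bash
python3 -m creep '[0,0,-0.001,0,0,0,-0.002,0,0,0,-0.003,0,0,0,-0.004,0,0,0,-0.004,0]'| grep -E "tool|contact"
```

```text
tool_pos: [0.5286, -0.0365, 0.0724]
contact_force: [0.2, 0.2, -0.1]
```

```bash
python3 -m creep '[0,0,-0.001,0,0,0,-0.002,0,0,0,-0.003,0,0,0,-0.003,0,0,0,-0.003,0]'| grep -E "tool|contact"
```

```text
tool_pos: [0.5287, -0.0366, 0.0696]
contact_force: [-0.1, 0.6, -0.1]
```

```bash
python3 -m creep '[0,0,-0.001,0,0,0,-0.002,0,0,0,-0.003,0,0,0,-0.003,0,0,0,-0.003,0]'| grep -E "tool|contact"
```

```text
tool_pos: [0.5287, -0.0366, 0.0666]
contact_force: [-0.5, -0.6, -1.1]
```

```bash
python3 -m creep '[0,0,-0.001,0,0,0,-0.002,0,0,0,-0.003,0,0,0,-0.003,0,0,0,-0.003,0]'| grep -E "tool|contact"
```

```text
tool_pos: [0.5289, -0.0366, 0.0639]
contact_force: [-0.4, 0.7, 4.6]
```

```bash
python3 -m creep '[0,0,-0.001,0,0,0,-0.002,0,0,0,-0.002,0,0,0,-0.002,0]'| grep -E "tool|contact"
```

```text
tool_pos: [0.5289, -0.0366, 0.062]
contact_force: [-2.4, 0.9, 6.5]
```

```bash
python3 -m creep '[0,0,-0.001,0,0,0,-0.002,0,0,0,-0.003,0,0,0,-0.004,0,0,0,-0.004,0]'| grep -E "tool|contact"
```

```text
tool_pos: [0.529, -0.0366, 0.0584]
contact_force: [-4.1, 0.7, 10.2]
```

```bash
python3 -m creep '[0,0,-0.0005,0,0,0,-0.001,0,0,0,-0.001,0,0,0,-0.001,0]'| grep -E "tool|contact"
```

```text
tool_pos: [0.529, -0.0366, 0.0576]
contact_force: [-4.2, 0.7, 11.3]
```

```bash
python3 -m creep '[0,0,-0.0005,0,0,0,-0.0005,0,0,0,-0.0005,0]'| grep -E "tool|contact"
```

```text
tool_pos: [0.529, -0.0366, 0.0571]
contact_force: [-4.5, 1.0, 11.7]
```

```bash
python3 -m creep '[0,0,0,0,0,0,0,0]' 0.53| grep -E "tool|contact|grip"
```

```text
tool_pos: [0.5295, -0.0368, 0.0574]
contact_force: [-3.4, 1.0, 11.1]
gripper_width: 0.0202
grip_force: 5.6
```

```bash
python3 -m creep '[0,0,0,0,0,0,0,0]' 0.6| grep -E "tool|contact|grip"
```

```text
tool_pos: [0.5298, -0.0371, 0.0576]
contact_force: [-3.1, -0.5, 10.8]
gripper_width: 0.0174
grip_force: 5.5
```

```bash
python3 -m creep '[0,0,-0.0006,0,0,0,-0.0012,0,0,0,-0.0012,0]'| grep -E "tool|contact|grip"
```

```text
tool_pos: [0.5299, -0.0371, 0.0572]
contact_force: [-6.6, 0.9, 16.4]
gripper_width: 0.0172
grip_force: 8.4
```

The stop is reached: 16 N, above the 12 N spring force. Gripping now.

```bash
python3 -m creep '[0,0,0,0,0,0,0,0,0,0,0,0]' 1| grep -E "tool|contact|grip"
```

```text
tool_pos: [0.5303, -0.0374, 0.0573]
contact_force: [-4.4, -1.1, 16.3]
gripper_width: 0.0135
grip_force: 61.7
```

```bash
python3 -m creep '[0,0,0.004,0,0,0,0.010,0,0,0,0.018,0,0,0,0.026,0,0,0,0.026,0]'| grep -E "tool|contact|grip"
```

```text
tool_pos: [0.529, -0.0366, 0.0819]
contact_force: [0.2, -0.3, -1.2]
gripper_width: 0.0135
grip_force: 58.6
```

```bash
python3 -m creep '[0,0,0.03,0,0,0,0.06,0,0,0,0.06,0,0,0,0.06,0,0,0,0.06,0]'| grep -E "tool|contact|grip";python3 -m creep '[0.003,-0.05,0,0,0.003,-0.10,0,0,0.003,-0.15,0,0,0.003,-0.18,0,0,0.003,-0.18,0,0]'>/dev/null;python3 -m creep '[0,0,0,0,0,0,0,0,0,0,0,0,0,0,0,0]'| grep -E "tool|contact|grip|time"
python3 - <<'E'
from h import *
from station import readout
print(readout.state()["tool_pos"])
w=optics.camera("wrist");cv2.imwrite("pics/w4.png",w)
E
```

```text
tool_pos: [0.5274, -0.0362, 0.1393]
contact_force: [-0.3, 0.0, -1.2]
gripper_width: 0.0138
grip_force: 59.1
time_s: 11.15
tool_pos: [0.5317, -0.2154, 0.1407]
contact_force: [0.6, -0.7, -1.2]
gripper_width: 0.0134
grip_force: 59.2
[ 0.53173167 -0.21540421  0.14070738]
```

View pics/w4.png

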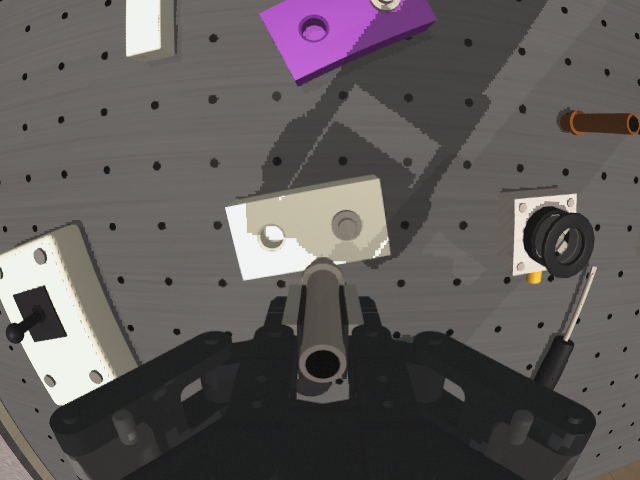

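Wrist view: the tube is held upright. Its top rim is at (323,362), the free hole at (272,236) and the stub at (347,224).

Run:
```python
from h import *
from station import readout
w=cv2.imread("pics/w4.png");p=readout.state()["tool_pos"];print(p)
H=wonz((272,236.5),.03);S=wonz((347,225),.041);print("hole",H,"stub",S,"dist",np.hypot(*(H-S)[:2]))
for th in (100,150,200,230):
  for o in dark(w,272,237,20,80,700,th): print(th,o,wonz(o[0],.03).round(4))
for th in (40,60,80):
  for o in dark(w,323,362,26,150,1500,th): print("tubetop",th,o,wonz(o[0],p[2]+.0445).round(4))
print("beadtop front",wonz((322,265),p[2]-.022))
cv2.imwrite("pics/c4.png",cv2.resize(w[205:285,225:365],None,fx=5,fy=5,interpolation=2))
```

```text
[ 0.53179751 -0.21562826  0.14087336]
hole [ 0.53197882 -0.25119026  0.03      ] stub [ 0.52106796 -0.19880763  0.041     ] dist 0.05350688119482502
150 ([270.17, 237.8], [18.0, 21.8], 159.375) [ 0.5329 -0.2525  0.03  ]
230 ([273.72, 232.82], [13.0, 19.0], 187.46875) [ 0.5293 -0.2499  0.03  ]
tubetop 40 ([322.22, 363.9], [27.6, 33.5], 725.3125) [ 0.5314 -0.2155  0.1854]
tubetop 60 ([322.27, 363.88], [28.1, 34.3], 757.46875) [ 0.5314 -0.2154  0.1854]
tubetop 60 ([345.44, 357.66], [7.2, 50.3], 157.28125) [ 0.529  -0.2082  0.1854]
tubetop 60 ([707.06, -177.24], [202.8, 1379.5], 367.15625) [0.1814 0.0599 0.1854]
tubetop 80 ([322.3, 363.88], [28.8, 35.0], 791.65625) [ 0.5314 -0.2154  0.1854]
tubetop 80 ([342.3, 361.38], [14.5, 49.3], 233.25) [ 0.5304 -0.2091  0.1854]
tubetop 80 ([313.86, 362.58], [39.5, 54.8], 611.90625) [ 0.5309 -0.2181  0.1854]
beadtop front [ 0.5217025  -0.21554905  0.11887336]
```

View pics/c4.png

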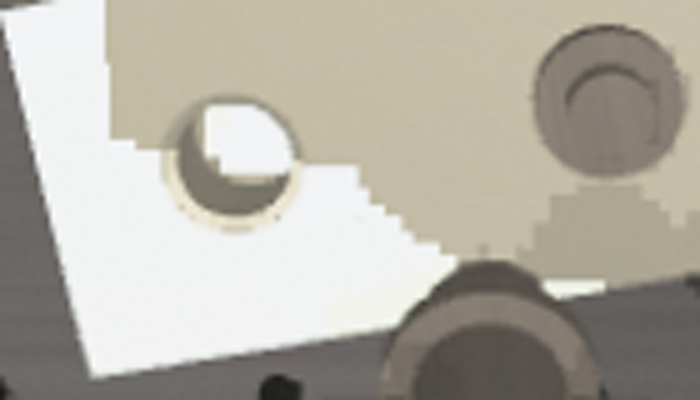

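```bash
python3 -m creep '[0.0008,-0.0364,0,0,0.0008,-0.0364,0,0,0.0008,-0.0364,-0.02,0,0.0008,-0.0364,-0.04,0,0.0008,-0.0364,-0.06,0]'| grep -E "tool|contact|grip"; python3 -m creep '[0,0,-0.002,0,0,0,-0.002,0,0,0,-0.002,0,0,0,-0.002,0]'| grep -E "tool|contact|grip"
python3 - <<'E'
from h import *
from station import readout
p=readout.state()["tool_pos"];print(p)
w=optics.camera("wrist");s=optics.camera("scene")
a=cv2.resize(w[170:310,240:400],None,fx=2.4,fy=2.4,interpolation=2);u,v=map(int,proj("scene",np.array([.5325,-.2518,.04])))
b=cv2.resize(s[v-35:v+35,u-40:u+40],(384,336),interpolation=2)
cv2.imwrite("pics/c5.png",np.hstack([a,b]))
E
```

```text
tool_pos: [0.5327, -0.2524, 0.0804]
contact_force: [0.5, 0.9, -0.4]
gripper_width: 0.0136
grip_force: 59.2
tool_pos: [0.5334, -0.2534, 0.0804]
contact_force: [0.4, 0.6, -0.9]
gripper_width: 0.0138
grip_force: 59.2
[ 0.53336335 -0.2533709   0.0804002 ]
```

View pics/c5.png

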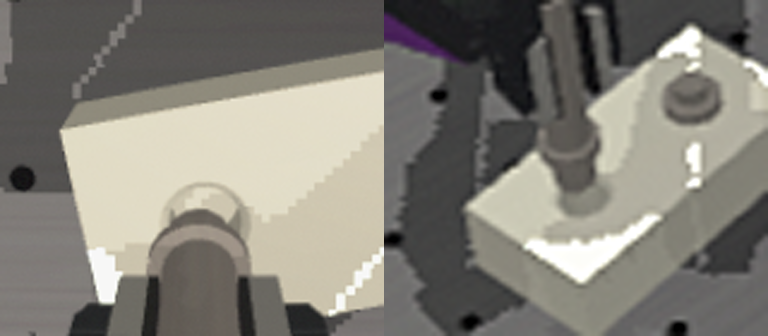

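Crop: the foot is just above the hole. The tube is at column 199 and the hole centre at about 206, so the tube is about 1.5 mm too far to −y, matching the pose reading. Correcting and lowering.

```bash
python3 -m creep '[-0.0007,0.0015,0,0,-0.0007,0.0015,-0.002,0,-0.0007,0.0015,-0.005,0,-0.0007,0.0015,-0.008,0,-0.0007,0.0015,-0.008,0]'| grep -E "tool|contact"
```

```text
tool_pos: [0.5319, -0.2515, 0.0706]
contact_force: [0.3, 0.3, -0.6]
```

```bash
python3 -m creep '[0,0,-0.001,0,0,0,-0.002,0,0,0,-0.003,0,0,0,-0.004,0,0,0,-0.004,0]'| grep -E "tool|contact"
```

```text
tool_pos: [0.5321, -0.2516, 0.067]
contact_force: [1.6, -0.5, -1.4]
```

```bash
python3 -m creep '[0,0,-0.001,0,0,0,-0.003,0,0,0,-0.005,0,0,0,-0.006,0,0,0,-0.006,0]'| grep -E "tool|contact"
```

```text
tool_pos: [0.532, -0.2516, 0.0609]
contact_force: [2.1, -0.8, -1.3]
```

```bash
python3 -m creep '[0,0,-0.001,0,0,0,-0.002,0,0,0,-0.003,0,0,0,-0.003,0]'| grep -E "tool|contact"
```

```text
tool_pos: [0.532, -0.2516, 0.058]
contact_force: [3.8, -2.5, -0.6]
```

```bash
python3 -m creep '[0.0004,-0.0003,-0.0005,0,0.0004,-0.0003,-0.001,0,0.0004,-0.0003,-0.0015,0,0.0004,-0.0003,-0.0015,0]'| grep -E "tool|contact"
```

```text
tool_pos: [0.5321, -0.2517, 0.0563]
contact_force: [2.0, -1.5, 0.5]
```

```bash
python3 -m creep '[0,0,-0.0005,0,0,0,-0.001,0,0,0,-0.001,0]'| grep -E "tool|contact"
```

```text
tool_pos: [0.5323, -0.2517, 0.0562]
contact_force: [-0.4, 1.4, 6.8]
```

The bead is seated: 6.8 N at the expected height. Releasing and retreating.

```bash
python3 -m creep '[0,0,0,0,0,0,0,0,0,0,0,0,0,0,0,0]' 0.3| grep -E "tool|contact|grip"; python3 -m creep '[0,0,0.01,0,0,0,0.03,0,0,0,0.06,0,0,0,0.1,0,0,0,0.14,0]'| grep -E "tool|contact|grip"; python3 -m creep '[-0.05,0,0.02,0,-0.1,0,0.02,0,-0.1,0,0.02,0,-0.1,0,0.02,0]'| grep -E "tool|contact|time"
python3 - <<'E'
from h import *
s=optics.camera("scene");t=optics.camera("top")
print(optics.camera_info("top")["extrinsics"].shape, onz("top",(444,220),.101))
o=np.hstack([cv2.resize(s[150:390,80:420],(400,282)),cv2.resize(s[270:360,180:265],(282,282))])
cv2.imwrite("pics/c6.png",o)
E
```

```text
tool_pos: [0.5317, -0.2515, 0.0549]
contact_force: [-0.8, 0.4, -0.7]
gripper_width: 0.03
grip_force: 0.0
tool_pos: [0.5319, -0.2515, 0.1972]
contact_force: [-0.4, -0.1, -1.3]
gripper_width: 0.0298
grip_force: 0.0
time_s: 16.1
tool_pos: [0.4316, -0.2518, 0.2162]
contact_force: [0.6, -0.6, -0.9]
(4, 4) [ 0.52502459 -0.23382601  0.101     ]
```

View pics/c6.png

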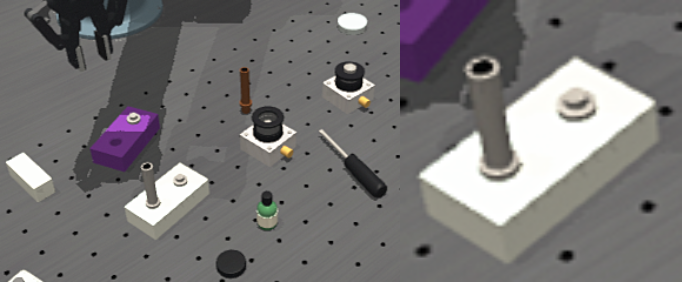

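The tube stands in the hole with the bead down. A quick numeric check that it is upright.

Run:
```python
from h import *
b=proj("scene",np.array([.532,-.2517,.033]));t=proj("scene",np.array([.532,-.2517,.101]))
f=lambda p:((p[0]-180)*282/85+400,(p[1]-270)*282/90)
print(f(b),f(t))
```

```text
(np.float64(500.016096871354), np.float64(159.81057132878223)) (np.float64(483.2206520669503), np.float64(65.47665228966129))
```

The upright prediction, base (500,160) and top (483,65), matches the crop (about (499,163) and (483,67)): upright and fully seated.

```bash
python3 -c "
from station import bot;print(bot.job_done())"
```

```text
the job is handed in; nothing more can be done
None
```

The steel tube was released with the ring pressed fully down (about 16 N), pulled straight up and stood upright in the white holder's free hole with its bead on the block. The gripper let go and the job was handed in at about 16 s; the final camera crop showed nothing else disturbed.

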